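# Cover the beaker with the flat aluminium plate

## Task

The thin aluminium cover plate lies flat on the stone block, too thin there to pick up: pressing on it only lightly (well under 20 N, or it scratches), slide it towards the robot until its near end overhangs the block's front edge by about 20 mm or more, while the plate still lies flat. Then take it by the overhanging end, lift it off, set it down gently and level on the white beaker, centred over the mouth, and let go. Do not drop the plate, leave the beaker standing where it is, and do not disturb the mortar, bottle and jar.

Things in the scene. Friction and masses are not known exactly. Their poses are not given: they have to be found in the camera images.
- plate: plain flat square-edged aluminium plate, 110 mm long (its x), 56 mm wide (its y), 3 mm thick, 40 to 75 g; origin at the centre of its underside, z up. Starts flat on the stone block, within 0.25 rad of square to its front edge, its -x end nearer the robot. Friction on stone about 0.25 to 0.34; the fingertips hold it better: a light press of 4 to 12 N drags it along, keep below 20 N
- plate_end (a point): middle of the plate's near end, 55 mm from the plate's centre along its -x, at half thickness
- block: dark slate block, polished, fixed on the bench, 150 mm deep (its x) and 150 mm wide (its y), flat top without rim; origin at the centre of its top face, z up. The top stands 40 to 55 mm above the bench, which differs from run to run; its front faces the robot (-x) and is turned up to 0.3 rad.
- front_edge (a point): middle of the block's front top edge, 75 mm from the block's centre along its -x
- beaker: loose straight white porcelain beaker, open at the top, outer diameter 44 mm at the rim, wall 4 mm, 70 mm tall, about 200 g; origin at the centre of its underside
- beaker_rim (a point): centre of the beaker's mouth, 70 mm above its foot
- mortar: bystander: white porcelain mortar bowl, 120 mm across, 65 mm tall, with its pestle standing out to 110 mm; origin at the centre of its underside
- reagent: bystander: amber bottle, 60 mm diameter, 130 mm tall; origin at the centre of its underside
- jar: bystander: low white jar with a steel lid, 56 mm diameter, 75 mm tall; origin at the centre of its underside
Things that resemble listed ones, but are neither listed nor needed, are in the scene too. Leave any green or red look-alike of the beaker alone.

How it is judged:
By the outcome, as a careful person would: the job done as asked, in the order asked, and still so for the second after the job is handed in, with the robot touching nothing.
It also fails if it takes over 66 s, if anything falls off the work surface, if the arm or the gripper's body presses on something with over 40 N, if the wrist force passes 120 N, or if a joint passes its speed limit or range.

## Robot

A 6-joint arm with a two-finger parallel gripper is mounted at the origin on the work surface. World frame = base frame: x ahead of the robot, y to its left, z up, the work surface at z = 0. Lengths are in m, angles in rad, forces in N, time in s.
With the tool pointing down it reaches from about 0.25 to 0.775 m from the base axis. Payload 4 kg.
Tool frame: the origin (TCP) lies midway between the tips of the shut fingers; the grasp point (between the pads) lies 19 mm behind it; z points along the fingers, y is the line along which they close (so a half turn about z gives the same grasp; the last joint's range is limited). The gripper opens to 94 mm and grips with 3 to 60 N. Pads are 16 mm wide; open, the fingers measure 119 mm over their backs; the gripper's body (75 mm by 177 mm) begins 78 mm behind the grasp point.
Start: joints at [-1.208, 0.087, 1.371, -0, 1.684, -0.103], TCP at [0.247, -0.491, 0.206] pointing down, gripper open.
Joint ranges: [-3.1, 3.1], [-0.76, 2.03], [0.27, 2.55], [-1.08, 4.22], [0.17, 2.65], [-2.57, 2.57]. Speed limits (rad/s): [2.79, 2.79, 3.14, 3.14, 3.14, 3.14].

## Interface

Orientations are given as [roll, pitch, yaw] about the fixed x, y, z axes, in that order (R = Rz(yaw) Ry(pitch) Rx(roll)).
In Python, from bench import robot gives the robot as it stands.
- The arm moves only by the tool servo_tool, never from a script. Its argument "moves" is a list of rows, each a list of 5 numbers: the shift along the tool's x, y, z in units of 25 mm (1.0 is 25 mm), then the turn about the tool's z in units of 6 degrees (1.0 is 6 degrees), then the closure, from 0 (fully open) to 1 (shut). In form: [[dx, dy, dz, yaw, gripper], ...]. A call has 1 to 10 rows; each row is the pose to reach, as a shift and turn from the pose commanded when the call began, along the tool's axes at that moment; what a row does not reach only later rows make up. A row lasts 1/12 s, in which the tool goes at most 41.7 mm and 7.16 degrees, less where a joint would pass 70% of its speed; a pose out of reach is approached as far as the arm can. A call with a gripper value outside its range is refused whole. The fingers move at their own pace and stop on an object; the grip force is fixed at half the most. Time passes only in rows, so rows that repeat a pose let the fingers close. It gives the time, the measured TCP pose, the force, the opening and the grip force at its end, in the units of the state.
- robot.get_obs(): the state, without advancing time (a new reading comes with each control period).
- robot.snapshot(name): name is "scene" or "top"; returns a dict with "image" (420x560x3 uint8, blue, green, red), "fx", "fy", "cx", "cy" (pixels), "eye" and "orientation" of the camera in the world. Camera axes: x right, y down, z forward; pixel columns grow to the right and rows downward; lengths in m; the calibration is good to about 2 mm. A picture is of the moment at which its call begins. There is no depth.
- robot.close_job(): hands the job in; it is judged then, once.
The state is a dict: "time": time; "joint_positions": joint angles; "qvel": joint speeds; "joint_torque": joint torques, N m; "tool_pos": TCP position; "ee_rot": TCP orientation; "wrist_force": force on the tool from outside, world axes, zero at the start; "wrist_torque": the same for the moment, N m; "width": finger opening in m; "finger_force": force on a finger pad.
Only numpy, scipy, OpenCV 4.12 (cv2) and the standard library are available. Lean on these libraries where they do the work, as an engineer would, in place of code of your own. Each camera call takes 0.05 s, during which the arm holds its last target. There are 200 camera calls.

## Working session

There is one attempt and no reset: what is moved stays moved. The work goes in short steps, Python scripts to look and compute and a tool call to move; the robot and the scene stay as the last step left them, time stands still between calls to the robot, and variables do not carry over. Pictures are saved under pics/ and viewed, at most 10 in all, crops included, and the job is handed in when it is done.

Besides the shell and the picture viewer there is one more tool, called after "Emit:" as name([rows], argument=value, ...), one row to a line, values as JSON. servo_tool: Moves the arm, as the interface text tells. Its arguments: {"type":"object","properties":{"moves":{"type":"array"}},"required":["moves"]}

```bash
mkdir -p pics; ls; python3 - <<'E'
from bench import robot
import cv2
for n in("scene","top"):
    s=robot.snapshot(n); cv2.imwrite(f"pics/{n}0.png",s["image"]); print({k:v for k,v in s.items() if k!="image"})
print(robot.get_obs())
E
```

```text
pics
{'fx': 490.4363930934741, 'fy': 490.4363930934741, 'cx': 273.7680750629134, 'cy': 213.58014051109092, 'eye': array([1.19559016, 0.52033777, 0.77553098]), 'orientation': array([-2.30734465e+00,  1.98579183e-03,  2.29566903e+00])}
{'fx': 418.24100506227313, 'fy': 418.24100506227313, 'cx': 282.8496544175262, 'cy': 207.12510659023326, 'eye': array([5.13451629e-01, 4.00592935e-04, 8.33117745e-01]), 'orientation': array([-2.98968449, -0.04343047, -1.57432804])}
{'time': 0.1, 'joint_positions': array([-1.20813993e+00,  8.79023496e-02,  1.37210332e+00, -1.13109178e-05,
        1.68364700e+00, -1.03088796e-01]), 'qvel': array([-1.85508867e-04, -1.34932614e-03, -3.30551480e-03,  2.79269750e-07,
        1.60692891e-03,  3.79468559e-04]), 'joint_torque': array([ 3.88167900e-03, -3.41249835e+01, -3.03301191e+01,  7.23056286e-02,
        3.04028217e-02, -1.01256078e-04]), 'tool_pos': array([ 0.24681368, -0.4909368 ,  0.20440954]), 'ee_rot': array([-3.13954242e+00, -2.00806486e-04,  4.65743727e-01]), 'wrist_force': array([ 0.41849251,  0.28333059, -0.62848687]), 'wrist_torque': array([-0.00588673, -0.00378292,  0.00267249]), 'finger_force': 0.0, 'width': 0.09401050084321622}
```

View pics/top0.png

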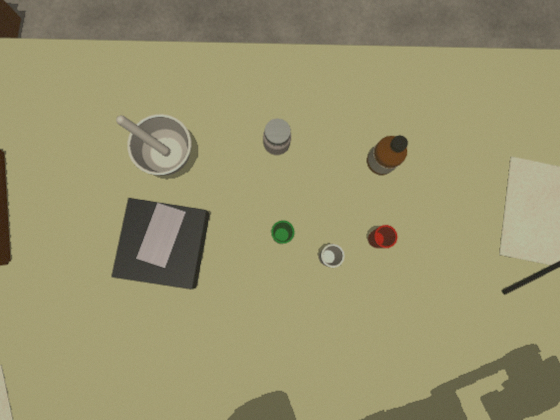

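View pics/scene0.png

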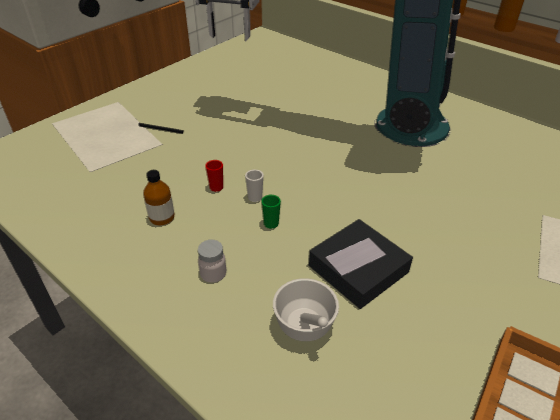

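The top view shows the plate at about (160,235) on the dark block, with block corners near (129,199), (209,209), (195,288) and (113,277). The white beaker is at (332,255), between the green one (283,232) and the red one (384,237). Next I'll take enlarged crops.

```bash
cat > h.py <<'E'
import numpy as np, cv2
from scipy.spatial.transform import Rotation as Ro
from bench import robot
def cam(n):
    s=robot.snapshot(n); s["R"]=Ro.from_euler('xyz',s["orientation"]).as_matrix(); return s
def ray(s,p):
    p=np.atleast_2d(p).astype(float)
    d=np.c_[(p[:,0]-s["cx"])/s["fx"],(p[:,1]-s["cy"])/s["fy"],np.ones(len(p))]@s["R"].T
    return d
def onz(s,p,z):
    d=ray(s,p); return s["eye"]+d*((z-s["eye"][2])/d[:,2])[:,None]
def proj(s,P):
    c=(np.atleast_2d(P)-s["eye"])@s["R"]
    return np.c_[c[:,0]/c[:,2]*s["fx"]+s["cx"],c[:,1]/c[:,2]*s["fy"]+s["cy"]]
def crop(s,x0,y0,x1,y1,k): return cv2.resize(s["image"][y0:y1,x0:x1],None,fx=k,fy=k,interpolation=cv2.INTER_CUBIC)
def plate_rect(s,x0,y0,x1,y1,lo=90):
    g=s["image"][y0:y1,x0:x1].min(2); m=(g>lo).astype(np.uint8)
    c=max(cv2.findContours(m,cv2.RETR_EXTERNAL,cv2.CHAIN_APPROX_NONE)[0],key=cv2.contourArea)
    return c[:,0]+[x0,y0]
E
python3 - <<'E'
from h import *
t=cam("top"); s=cam("scene")
a=crop(t,100,185,220,300,3.3); b=crop(s,300,215,420,310,3.3)
c=crop(t,310,235,355,275,8); d=crop(s,235,165,275,210,8)
W=np.zeros((600,800,3),np.uint8)
for im,(x,y) in ((a,(0,0)),(b,(400,0)),(cv2.resize(c,(250,222)),(0,378)),(cv2.resize(d,(197,222)),(400,378))):
    h,w=im.shape[:2]; h=min(h,600-y);w=min(w,800-x); W[y:y+h,x:x+w]=im[:h,:w]
cv2.imwrite("pics/c1.png",W)
E
```

```text
(no output)
```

View pics/c1.png

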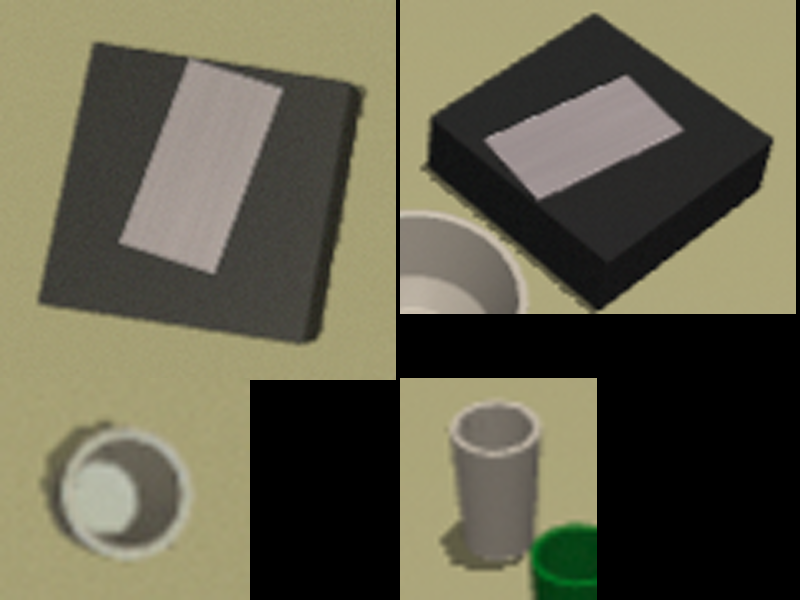

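The crop shows clean corners for the block top and plate in both views. The beaker rim is centred at (125,493) in the top crop and (495,429) in the scene crop. I'll fit the poses from these points.

```bash
python3 - <<'E'
from h import *
from scipy.optimize import least_squares
t=cam("top"); s=cam("scene")
f=lambda P,o,sh,k:(np.array(P)-sh+.5)/k-.5+o
A=lambda P:f(P,(100,185),(0,0),3.3); B=lambda P:f(P,(300,215),(400,0),3.3)
# order: ++, +-, --, -+
bt=A([(93,43),(351,86),(303,342),(40,303)]); bs=B([(607,262),(433,119),(595,13),(771,139)])
pt=A([(190,60),(282,89),(214,273),(120,242)]); ps=B([(537,200),(485,140),(629,75),(683,130)])
sg=np.array([(1,1),(1,-1),(-1,-1),(-1,1)])/2
def cor(x,y,a,z,L,W):
    q=sg*[L,W];c,n=np.cos(a),np.sin(a); return np.c_[x+c*q[:,0]-n*q[:,1],y+n*q[:,0]+c*q[:,1],np.full(4,z)]
def r(v):
    b=cor(*v[:3],v[3],.15,.15); p=cor(*v[4:7],v[3]+.003,.11,.056)
    return np.r_[proj(t,b)-bt,proj(s,b)-bs,proj(t,p)-pt,proj(s,p)-ps].ravel()
o=least_squares(r,[.45,.25,-.1,.05,.45,.25,-.2]); v=o.x
print("block",v[:4],"plate",v[4:],"res",np.abs(o.fun).max(), np.round(o.fun.reshape(-1,2),1).tolist())
b=cor(*v[:3],v[3],.15,.15);p=cor(*v[4:7],v[3]+.003,.11,.056);print(b,p)
# block alone height from top & scene
ct=f([(125,493)],(310,235),(0,378),250/45); cs=f([(495,429)],(235,165),(400,378),197/40)
print(ct,cs,onz(t,ct,.07),onz(s,cs,.07))
E
```

```text
block [ 0.56627836  0.19631235 -0.15305955  0.04324475] plate [ 0.58079126  0.1936863  -0.32093613] res 1.5352074380500653 [[-0.2, -0.2], [0.4, -1.0], [0.4, 1.1], [-1.1, 0.7], [-0.1, 0.6], [-1.5, -0.6], [-0.4, -0.2], [0.9, 0.2], [-0.2, -0.2], [0.1, 0.3], [-0.1, 0.7], [-0.4, 0.5], [0.0, 0.2], [-0.6, 0.0], [-0.9, 0.3], [0.0, 0.5]]
[[0.65183625 0.25900085 0.04324475]
 [0.62896686 0.11075446 0.04324475]
 [0.48072047 0.13362386 0.04324475]
 [0.50358986 0.28187024 0.04324475]] [[0.64181573 0.2029066  0.04624475]
 [0.62415025 0.14976593 0.04624475]
 [0.51976679 0.18446599 0.04624475]
 [0.53743228 0.23760666 0.04624475]]
[[332.09 255.29]] [[253.89086294 174.95685279]] [[ 0.54163035 -0.12280471  0.07      ]] [[ 0.54395194 -0.12098931  0.07      ]]
```

Fit residuals are about 1 px. The block top is at 43 mm and the plate yaw is 0.168 rad relative to the block, both within the stated limits. Beaker rim: (0.543,-0.122). Now I'll move above the plate with fingers shut, staying high.

Emit:
servo_tool([
  [3,-2.2,0,1,1],
  [6,-4.5,0,2,1],
  [8.5,-6.3,0,3,1],
  [10.5,-7.8,0,4,1],
  [12,-8.9,0,5,1],
  [13.5,-10,0,6,1],
  [15,-11.1,0,7,1],
  [16.5,-12.2,0,7.5,1],
  [18,-13.4,0,7.5,1],
  [18,-13.4,0,7.5,1],
])

```text
time: 1.13
tool_pos: [0.4318, -0.1236, 0.2058]
ee_rot: [3.141, -0.001, -0.32]
wrist_force: [0.9, -0.1, -0.6]
width: 0.031
finger_force: 0.0
```

Emit:
servo_tool([
  [0,0,0,0,1],
  [0,0,0,0,1],
  [0,0,0,0,1],
])

```text
time: 1.38
tool_pos: [0.4312, -0.1256, 0.2054]
ee_rot: [3.141, 0.0, -0.319]
wrist_force: [0.5, -1.0, -0.5]
width: 0.0106
finger_force: 0.0
```

```bash
cat >> h.py <<'E'
def go(x,y,z,yaw):
    "units of shift from the present pose to the target, tool down"
    o=robot.get_obs(); a=o["ee_rot"][2]; d=np.array([x,y,z])-o["tool_pos"]
    c,n=np.cos(a),np.sin(a)
    print(o["time"],o["tool_pos"].round(4),o["ee_rot"].round(4),"F",o["wrist_force"].round(2),"w",round(o["width"],4))
    print("units",np.round([(d[0]*c+d[1]*n)/.025,(d[0]*n-d[1]*c)/.025,-d[2]/.025,-np.degrees((yaw-a+np.pi)%(2*np.pi)-np.pi)/6],2))
E
python3 -c "
from h import *
go(.5903,.1905,.08,-.321)"
```

```text
1.3833 [ 0.4312 -0.1256  0.2054] [ 3.1408e+00  2.0000e-04 -3.1880e-01] F [ 0.54 -0.99 -0.5 ] w 0.0106
units [  2.08 -14.     5.02   0.02]
```

Emit:
servo_tool([
  [0.2,-1.5,0,0,1],
  [0.5,-3,0.5,0,1],
  [0.7,-4.5,1,0,1],
  [0.9,-6,1.5,0,1],
  [1.1,-7.5,2,0,1],
  [1.4,-9,2.5,0,1],
  [1.6,-10.5,3,0,1],
  [1.8,-12,3.5,0,1],
  [2,-13.2,4.2,0,1],
  [2.1,-14,4.8,0,1],
])

```text
time: 2.22
tool_pos: [0.5928, 0.1903, 0.0841]
ee_rot: [-3.141, -0.0, -0.321]
wrist_force: [-0.2, -0.5, -0.2]
width: 0.0002
finger_force: 0.0
```

Emit:
servo_tool([
  [0,0,0,0,1],
  [0,0,0,0,1],
  [0,0,0,0,1],
])

```text
time: 2.47
tool_pos: [0.5917, 0.188, 0.0859]
ee_rot: [3.141, -0.0, -0.322]
wrist_force: [-0.3, -0.3, 0.7]
width: 0.0007
finger_force: 0.0
```

```bash
python3 -c "
from h import *
go(.5903,.1905,.050,-.321)"
```

```text
2.4667 [0.5917 0.188  0.0859] [ 3.1408e+00 -5.0000e-04 -3.2230e-01] F [-0.27 -0.31  0.69] w 0.0007
units [-0.09 -0.08  1.43 -0.01]
```

Emit:
servo_tool([
  [-0.05,-0.05,0.5,0,1],
  [-0.05,-0.05,1,0,1],
  [-0.05,-0.05,1.25,0,1],
  [-0.05,-0.05,1.4,0,1],
  [-0.05,-0.05,1.4,0,1],
  [-0.05,-0.05,1.4,0,1],
])

```text
time: 2.97
tool_pos: [0.5902, 0.1916, 0.0502]
ee_rot: [3.141, 0.0, -0.32]
wrist_force: [0.1, -0.1, 1.3]
width: 0.0004
finger_force: 0.0
```

Emit:
servo_tool([
  [0,0,0.04,0,1],
  [0,0,0.08,0,1],
  [0,0,0.08,0,1],
])

```text
time: 3.22
tool_pos: [0.5906, 0.1918, 0.0494]
ee_rot: [-3.141, -0.001, -0.32]
wrist_force: [-1.0, -1.5, 3.7]
width: 0.0006
finger_force: 2.1
```

Emit:
servo_tool([
  [0,0,0.02,0,1],
  [0,0,0.02,0,1],
  [0,0,0.02,0,1],
])

```text
time: 3.47
tool_pos: [0.5907, 0.1919, 0.0494]
ee_rot: [-3.141, -0.001, -0.319]
wrist_force: [-2.4, -0.7, 6.5]
width: 0.0008
finger_force: 3.0
```

Emit:
servo_tool([
  [0,0,0,0,1],
])

```text
time: 3.55
tool_pos: [0.5907, 0.1919, 0.0494]
ee_rot: [-3.141, -0.001, -0.319]
wrist_force: [-1.6, -1.3, 6.5]
width: 0.0007
finger_force: 3.0
```

Contact is at about 6.5 N. I'll start the slide gently and watch the force.

Emit:
servo_tool([
  [-0.03,0,0.01,0,1],
  [-0.08,0,0.01,0,1],
  [-0.14,0,0.01,0,1],
  [-0.2,0,0.01,0,1],
  [-0.26,0,0.01,0,1],
  [-0.32,0,0.01,0,1],
  [-0.38,0,0.01,0,1],
  [-0.44,0,0.01,0,1],
])

```text
time: 4.22
tool_pos: [0.5819, 0.1955, 0.0495]
ee_rot: [-3.139, -0.005, -0.32]
wrist_force: [1.9, -0.1, 5.0]
width: 0.0004
finger_force: 2.7
```

```bash
cat > fp.py <<'E'
from h import *
from scipy.optimize import least_squares
import sys
# grabs plate corners automatically: bright patch near block in both views
go(.5,.2,.05,-.321)
t=cam("top"); s=cam("scene")
cv2.imwrite(f"pics/{sys.argv[1]}.png",np.hstack([crop(t,90,180,220,310,3),crop(s,290,200,425,330,3)]))
E
python3 fp.py c2
```

```text
4.2167 [0.5819 0.1955 0.0495] [-3.1394 -0.0047 -0.3197] F [ 1.86 -0.05  5.05] w 0.0004
units [-3.16  0.86 -0.02  0.01]
```

View pics/c2.png

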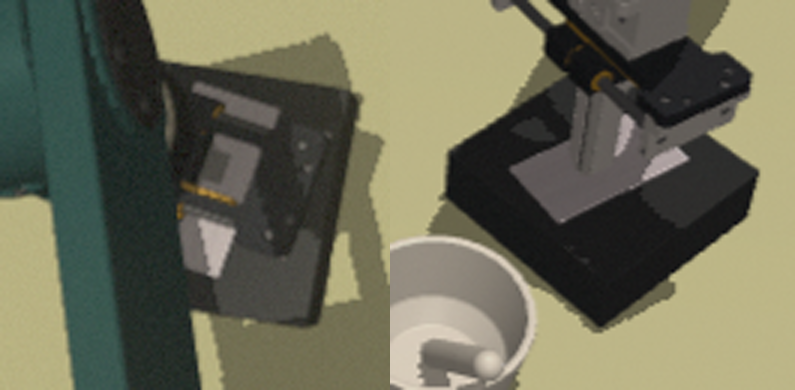

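The plate's far corner has moved about 6 px towards the robot, so it drags with the tool. I'll continue with slightly more pressure.

Emit:
servo_tool([
  [-0.06,0,0.02,0,1],
  [-0.14,0,0.02,0,1],
  [-0.23,0,0.02,0,1],
  [-0.32,0,0.02,0,1],
  [-0.41,0,0.02,0,1],
  [-0.5,0,0.02,0,1],
  [-0.59,0,0.02,0,1],
  [-0.68,0,0.02,0,1],
  [-0.77,0,0.02,0,1],
  [-0.86,0,0.02,0,1],
])

```text
time: 5.15
tool_pos: [0.5619, 0.2024, 0.0494]
ee_rot: [-3.139, -0.006, -0.32]
wrist_force: [2.1, -1.4, 6.0]
width: 0.0003
finger_force: 3.2
```

Emit:
servo_tool([
  [-0.08,0,0,0,1],
  [-0.17,0,0,0,1],
  [-0.26,0,0,0,1],
  [-0.35,0,0,0,1],
  [-0.44,0,0,0,1],
  [-0.53,0,0,0,1],
  [-0.62,0,0,0,1],
  [-0.71,0,0,0,1],
  [-0.8,0,0,0,1],
  [-0.88,0,0,0,1],
])

```text
time: 5.98
tool_pos: [0.541, 0.2094, 0.0494]
ee_rot: [-3.139, -0.006, -0.32]
wrist_force: [2.1, -1.1, 5.5]
width: 0.0006
finger_force: 3.2
```

Emit:
servo_tool([
  [-0.09,0,0,0,1],
  [-0.18,0,0,0,1],
  [-0.27,0,0,0,1],
  [-0.36,0,0,0,1],
  [-0.45,0,0,0,1],
  [-0.54,0,0,0,1],
  [-0.63,0,0,0,1],
  [-0.72,0,0,0,1],
  [-0.81,0,0,0,1],
  [-0.88,0,0,0,1],
])

```text
time: 6.82
tool_pos: [0.5201, 0.2163, 0.0494]
ee_rot: [-3.139, -0.006, -0.32]
wrist_force: [2.2, -0.9, 6.1]
width: 0.0004
finger_force: 3.3
```

Emit:
servo_tool([
  [0,0,-0.05,0,1],
  [0,0,-0.2,0,1],
  [0,0,-0.6,0,1],
  [0,0,-1.4,0,1],
  [0,0,-2.4,0,1],
  [0,0,-3.2,0,0.4],
  [-1,4,-3.2,0,0.3],
  [-2,6,-3.2,0,0.3],
  [-2,6,-3.2,0,0.3],
  [-2,6,-3.2,0,0.3],
])

```text
time: 7.65
tool_pos: [0.421, 0.0878, 0.1271]
ee_rot: [3.14, 0.001, -0.319]
wrist_force: [0.4, -0.2, 1.1]
width: 0.0305
finger_force: 0.0
```

```bash
python3 fp.py c3
```

```text
7.65 [0.421  0.0878 0.1271] [ 3.1405e+00  1.2000e-03 -3.1930e-01] F [ 0.36 -0.24  1.1 ] w 0.0305
units [ 1.59 -5.25  3.08  0.02]
```

View pics/c3.png

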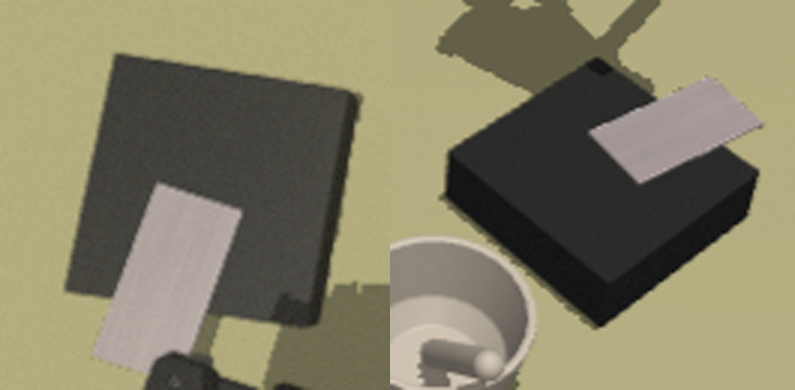

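The plate lies flat and overhangs the front edge. In the right crop its corners are at (639,184), (588,131), (709,77) and (764,125). Refitting.

```bash
python3 - <<'E'
from h import *
from scipy.optimize import least_squares
t=cam("top"); s=cam("scene")
f=lambda P,o,sh,k:(np.array(P)-sh+.5)/k-.5+o
pt=f([(158,182),(242,211),(92,357)],(90,180),(0,0),3); ps=f([(639,184),(588,131),(709,77),(764,125)],(290,200),(390,0),3)
sg=np.array([(1,1),(1,-1),(-1,-1),(-1,1)])/2
def cor(x,y,a,z,L,W):
    q=sg*[L,W];c,n=np.cos(a),np.sin(a); return np.c_[x+c*q[:,0]-n*q[:,1],y+n*q[:,0]+c*q[:,1],np.full(4,z)]
for hz in(None,.0462,.049):
    def r(v):
        p=cor(*v[:3],v[3] if hz is None else hz,.11,.056); return np.r_[proj(t,p)[[0,1,3]]-pt,proj(s,p)-ps].ravel()
    o=least_squares(r,[.5,.2,-.32,.046]); v=o.x; print(v,np.abs(o.fun).max())
    e=v[:2]-.055*np.array([np.cos(v[2]),np.sin(v[2])]); n=np.array([-np.cos(.153),np.sin(.153)])
    print("end",e,"overhang",(e-[.4922,.2077])@n, "grip pt", e+.025*np.array([np.cos(v[2]),np.sin(v[2])]))
g=v[:2]-.03*np.array([np.cos(v[2]),np.sin(v[2])])
go(g[0],g[1],.12,v[2])
for p,z in(((283,232),.07),((384,237),.07),((278,130),.075)): print(onz(t,[p],z))
E
```

```text
[ 0.50897224  0.2181467  -0.31631129  0.04643178] 0.44366221833359987
end [0.45670083 0.23525517] overhang 0.03928398935849031 grip pt [0.48046056 0.22747859]
[ 0.50890484  0.21814553 -0.31621687  0.046     ] 0.4780961197383533
end [0.45663181 0.23524906] overhang 0.0393512722491016 grip pt [0.48039228 0.22747473]
[ 0.5097172   0.21815814 -0.31736028  0.046     ] 0.8443783109265155
end [0.45746376 0.23532143] overhang 0.03854006744200821 grip pt [0.48121533 0.22751993]
7.85 [0.4231 0.0891 0.1276] [-3.1406e+00 -7.0000e-04 -3.2100e-01] F [ 0.06 -0.37  0.57] w 0.0463
units [ 0.46 -5.99  0.3  -0.03]
[[ 0.58419383 -0.03328841  0.07      ]]
[[ 0.57502806 -0.21998559  0.07      ]]
[[ 0.77676693 -0.02431176  0.075     ]]
```

Overhang is about 39 mm with the plate flat. I'll grip 16 mm from the end so the fingers clear the skewed block edge.

Emit:
servo_tool([
  [0,-1,0,0,0.2],
  [0,-2.3,0,0,0.2],
  [0.1,-3.6,0,0,0.2],
  [0.1,-4.8,0.1,0,0.2],
  [0.15,-5.6,0.3,0,0.2],
  [0.15,-6,0.3,0,0.2],
  [0.15,-6,0.3,0,0.2],
  [0.15,-6,0.3,0,0.2],
])

```text
time: 8.52
tool_pos: [0.4738, 0.2309, 0.1193]
ee_rot: [3.14, 0.001, -0.318]
wrist_force: [-0.4, -0.6, 0.2]
width: 0.0752
finger_force: 0.0
```

```bash
python3 -c "
from h import *
go(.4723,.2303,.028,-.317)"
```

```text
8.5167 [0.4738 0.2309 0.1193] [ 3.1403e+00  7.0000e-04 -3.1810e-01] F [-0.43 -0.61  0.23] w 0.0752
units [-0.05  0.04  3.65 -0.01]
```

Emit:
servo_tool([
  [-0.05,0.03,0.7,0,0.2],
  [-0.05,0.03,1.4,0,0.2],
  [-0.05,0.03,2,0,0.2],
  [-0.05,0.03,2.5,0,0.2],
  [-0.05,0.03,2.9,0,0.2],
  [-0.05,0.03,3.3,0,0.2],
  [-0.05,0.03,3.6,0,0.2],
  [-0.05,0.03,3.65,0,0.2],
  [-0.05,0.03,3.65,0,0.2],
])

```text
time: 9.27
tool_pos: [0.4722, 0.2298, 0.0282]
ee_rot: [3.141, 0.0, -0.32]
wrist_force: [-0.1, -0.7, 0.7]
width: 0.0752
finger_force: 0.0
```

```bash
python3 fp.py c4
```

```text
9.2667 [0.4722 0.2298 0.0282] [ 3.141e+00  4.000e-04 -3.199e-01] F [-0.14 -0.74  0.72] w 0.0752
units [ 1.43  0.78 -0.87  0.01]
```

View pics/c4.png

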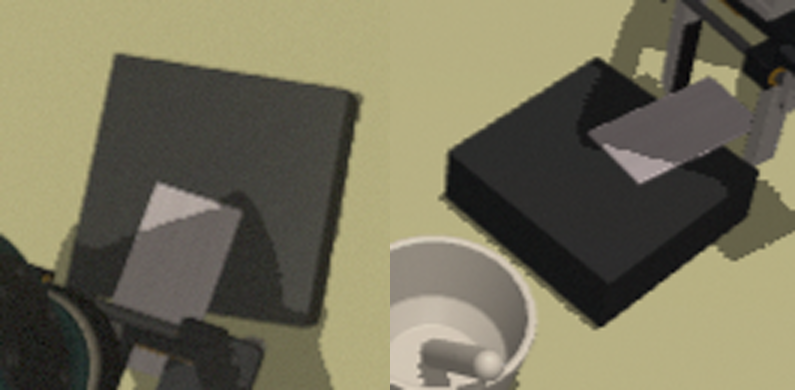

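The fingers straddle the overhanging end without touching anything, and the plate hasn't moved. Closing now.

Emit:
servo_tool([
  [0,0,0,0,0.3],
  [0,0,0,0,0.35],
  [0,0,0,0,0.4],
  [0,0,0,0,0.5],
  [0,0,0,0,0.6],
  [0,0,0,0,0.7],
  [0,0,0,0,0.7],
  [0,0,0,0,0.7],
])

```text
time: 10.03
tool_pos: [0.4727, 0.2302, 0.0288]
ee_rot: [-3.141, -0.001, -0.32]
wrist_force: [0.9, -0.2, 1.5]
width: 0.055
finger_force: 30.0
```

Gripped at 30 N with 55 mm opening. I'll lift slowly and check for tilt.

Emit:
servo_tool([
  [0,0,-0.1,0,1],
  [0,0,-0.3,0,1],
  [0,0,-0.6,0,1],
  [0,0,-0.9,0,1],
  [0,0,-1.2,0,1],
  [0,0,-1.5,0,1],
  [0,0,-1.8,0,1],
  [0,0,-2,0,1],
  [0,0,-2,0,1],
  [0,0,-2,0,1],
])

```text
time: 10.87
tool_pos: [0.4726, 0.2302, 0.0789]
ee_rot: [-3.141, -0.001, -0.32]
wrist_force: [-0.1, 0.7, -1.2]
width: 0.0551
finger_force: 30.0
```

```bash
python3 fp.py c5
```

```text
10.8667 [0.4726 0.2302 0.0789] [-3.1411e+00 -8.0000e-04 -3.1960e-01] F [-0.06  0.72 -1.19] w 0.0551
units [1.42 0.8  1.16 0.01]
```

View pics/c5.png

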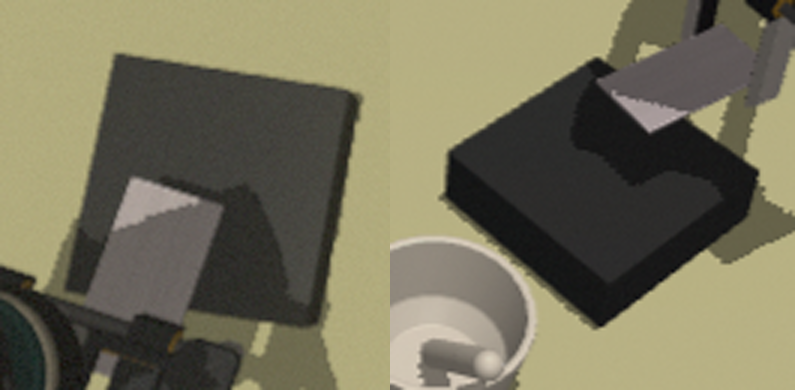

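Plate lifted. Its far corners are at (131,177) and (223,207) in the left crop, and (649,133) and (597,81) in the right. I'll triangulate them to check for tilt.

```bash
python3 - <<'E'
from h import *
t=cam("top"); s=cam("scene")
f=lambda P,o,sh,k:(np.array(P)-sh+.5)/k-.5+o
def tri(pt,ps):
    a=ray(t,pt)[0];b=ray(s,ps)[0]; u=np.linalg.lstsq(np.c_[a,-b],s["eye"]-t["eye"],rcond=None)[0]
    A=t["eye"]+a*u[0];B=s["eye"]+b*u[1]; return (A+B)/2,np.linalg.norm(A-B)
for p,q in(((131,177),(649,133)),((223,207),(597,81)),):
    print(tri(f([p],(90,180),(0,0),3),f([q],(290,200),(390,0),3)))
for p,q in(((158,182),(639,184)),((242,211),(588,131))): print("before",tri(f([p],(90,180),(0,0),3),f([q],(290,200),(390,0),3)))
go(.4726,.2302,.16,-.05)
E
```

```text
(array([0.57009812, 0.22822668, 0.09566223]), np.float64(0.00010088927692279423))
(array([0.55237205, 0.17532144, 0.09571067]), np.float64(0.001064228310874659))
before (array([0.57029088, 0.22747743, 0.04663933]), np.float64(0.0015706409086941543))
before (array([0.55255923, 0.17480482, 0.04782602]), np.float64(0.0006733252192912345))
11.0667 [0.472  0.2299 0.0778] [ 3.1407e+00  9.0000e-04 -3.1960e-01] F [ 0.92 -0.01  0.24] w 0.0548
units [ 0.02 -0.02 -3.29 -2.57]
```

The plate is level to about 1° and its centre is about 38 mm ahead of the TCP. I'll carry it high and turn it to yaw 0.

Emit:
servo_tool([
  [0,0,-0.3,0,1],
  [0,0,-0.8,0,1],
  [0,0,-1.4,0,1],
  [0,0.2,-2,-0.1,1],
  [0.2,0.6,-2.4,-0.3,1],
  [0.5,1.2,-2.5,-0.5,1],
  [0.9,2,-2.5,-0.8,1],
  [1.3,3,-2.5,-1.1,1],
  [1.7,4,-2.5,-1.4,1],
  [2.1,5,-2.5,-1.7,1],
])

```text
time: 11.9
tool_pos: [0.483, 0.0939, 0.1415]
ee_rot: [3.142, -0.001, -0.139]
wrist_force: [0.1, 0.5, -0.6]
width: 0.055
finger_force: 30.0
```

```bash
python3 -c "
from h import *
go(.5043,-.1219,.14,0)"
```

```text
11.9 [0.483  0.0939 0.1415] [ 3.1416e+00 -5.0000e-04 -1.3940e-01] F [ 0.15  0.52 -0.56] w 0.055
units [ 2.04  8.43  0.06 -1.33]
```

Emit:
servo_tool([
  [0.25,0.9,0,-0.2,1],
  [0.5,2,0,-0.4,1],
  [0.75,3.1,0,-0.6,1],
  [1,4.2,0,-0.8,1],
  [1.25,5.2,0,-1,1],
  [1.5,6.2,0,-1.2,1],
  [1.75,7.1,0,-1.3,1],
  [1.9,7.8,0,-1.35,1],
  [2,8.2,0,-1.35,1],
  [2.05,8.4,0,-1.35,1],
])

```text
time: 12.73
tool_pos: [0.5041, -0.1215, 0.1411]
ee_rot: [3.141, 0.0, -0.002]
wrist_force: [0.3, 0.4, 1.0]
width: 0.0553
finger_force: 30.0
```

Emit:
servo_tool([
  [0,0,0,0,1],
  [0,0,0,0,1],
  [0,0,0,0,1],
])

```text
time: 12.98
tool_pos: [0.5041, -0.1192, 0.141]
ee_rot: [-3.141, 0.0, 0.001]
wrist_force: [0.4, 0.2, -0.3]
width: 0.055
finger_force: 30.0
```

```bash
python3 - <<'E'
from h import *
go(.5043,-.1219,.065,0)
t=cam("top"); s=cam("scene")
cv2.imwrite("pics/c6.png",np.hstack([crop(t,270,190,400,320,3),crop(s,190,90,320,220,3)]))
E
```

```text
12.9833 [ 0.5041 -0.1192  0.141 ] [-3.1412e+00  0.0000e+00  9.0000e-04] F [ 0.44  0.16 -0.32] w 0.055
units [0.01 0.11 3.04 0.01]
```

View pics/c6.png

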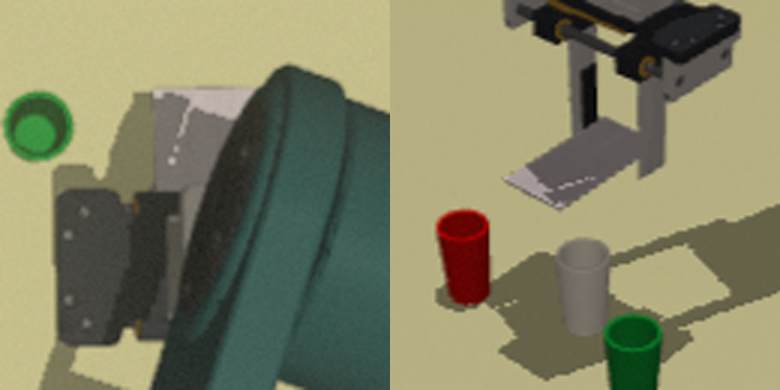

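The plate is level above the white beaker. Its far left corner is at (154,89) in the left crop and (561,208) in the right; I'll triangulate that and check the beaker rim again.

```bash
python3 - <<'E'
from h import *
t=cam("top"); s=cam("scene")
f=lambda P,o,sh,k:(np.array(P)-sh+.5)/k-.5+o
p=f([(154,89)],(270,190),(0,0),3);q=f([(561,208),(502,179)],(190,90),(390,0),3)
a=ray(t,p)[0];b=ray(s,q)[0]; u=np.linalg.lstsq(np.c_[a,-b],s["eye"]-t["eye"],rcond=None)[0]
A=t["eye"]+a*u[0];B=s["eye"]+b*u[1];print(A,B)
z=(A+B)[2]/2; print(onz(s,q,z), onz(s,f([(583,255)],(190,90),(390,0),3),.07))
E
```

```text
[ 0.59669054 -0.09148589  0.15899614] [ 0.59556732 -0.09004276  0.15866074]
[[ 0.59573044 -0.08987683  0.15882844]
 [ 0.5982827  -0.14709407  0.15882844]] [[ 0.54297334 -0.12155836  0.07      ]]
```

Emit:
servo_tool([
  [0.02,0.1,0.4,0,1],
  [0.02,0.1,0.9,0,1],
  [0.02,0.1,1.4,0,1],
  [0.02,0.1,1.9,0,1],
  [0.02,0.1,2.3,0,1],
  [0.02,0.1,2.6,0,1],
  [0.02,0.1,2.9,0,1],
  [0.02,0.1,3.1,0,1],
  [0.02,0.1,3.2,0,1],
  [0.02,0.1,3.2,0,1],
])

```text
time: 14.02
tool_pos: [0.5044, -0.1226, 0.0604]
ee_rot: [-3.141, 0.001, -0.0]
wrist_force: [0.4, 0.4, -0.1]
width: 0.055
finger_force: 30.0
```

Emit:
servo_tool([
  [0,0,0.03,0,1],
  [0,0,0.06,0,1],
  [0,0,0.09,0,1],
  [0,0,0.12,0,1],
  [0,0,0.12,0,1],
])

```text
time: 14.43
tool_pos: [0.5047, -0.1227, 0.0581]
ee_rot: [3.141, -0.0, -0.0]
wrist_force: [-0.3, -0.3, -1.0]
width: 0.0552
finger_force: 30.0
```

Emit:
servo_tool([
  [0,0,0.03,0,1],
  [0,0,0.06,0,1],
  [0,0,0.08,0,1],
  [0,0,0.08,0,1],
])

```text
time: 14.77
tool_pos: [0.5045, -0.1227, 0.0558]
ee_rot: [-3.142, 0.0, -0.0]
wrist_force: [0.5, -0.6, -0.2]
width: 0.0551
finger_force: 30.0
```

Emit:
servo_tool([
  [0,0,0.02,0,1],
  [0,0,0.04,0,1],
  [0,0,0.04,0,1],
])

```text
time: 15.02
tool_pos: [0.5045, -0.1227, 0.0549]
ee_rot: [3.142, 0.0, -0.0]
wrist_force: [0.1, -0.3, -0.1]
width: 0.0547
finger_force: 30.0
```

Emit:
servo_tool([
  [0,0,0.02,0,1],
  [0,0,0.04,0,1],
  [0,0,0.04,0,1],
])

```text
time: 15.27
tool_pos: [0.5045, -0.1227, 0.0539]
ee_rot: [3.142, 0.0, -0.0]
wrist_force: [0.1, -0.6, -0.8]
width: 0.0554
finger_force: 30.0
```

Emit:
servo_tool([
  [0,0,0.02,0,1],
  [0,0,0.03,0,1],
  [0,0,0.03,0,1],
])

```text
time: 15.52
tool_pos: [0.5046, -0.1227, 0.0532]
ee_rot: [3.141, -0.0, -0.0]
wrist_force: [0.5, -0.5, 1.0]
width: 0.0551
finger_force: 30.0
```

Emit:
servo_tool([
  [0,0,0.02,0,1],
  [0,0,0.03,0,1],
  [0,0,0.03,0,1],
])

```text
time: 15.77
tool_pos: [0.5047, -0.1228, 0.0528]
ee_rot: [3.141, -0.0, -0.0]
wrist_force: [-0.9, 0.8, 1.6]
width: 0.055
finger_force: 30.0
```

Emit:
servo_tool([
  [0,0,0.02,0,1],
  [0,0,0.02,0,1],
  [0,0,0.02,0,1],
])

```text
time: 16.02
tool_pos: [0.5047, -0.1228, 0.0525]
ee_rot: [3.141, -0.0, -0.0]
wrist_force: [-1.1, 0.2, 3.2]
width: 0.0554
finger_force: 30.0
```

```bash
python3 - <<'E'
from h import *
F=[];
for i in range(4): t=cam("top"); s=cam("scene"); F.append(robot.get_obs()["wrist_force"])
print(np.mean(F,0)); go(.5043,-.1219,.0528,0)
cv2.imwrite("pics/c7.png",np.hstack([crop(t,270,190,400,320,3),crop(s,190,90,320,220,3)]))
E
```

```text
[-1.57927947  0.32973014  4.16360021]
16.4167 [ 0.5047 -0.1227  0.0523] [ 3.1414e+00 -4.0000e-04 -2.0000e-04] F [-0.91  0.18  4.83] w 0.0552
units [-0.02 -0.03 -0.02 -0.  ]
```

View pics/c7.png

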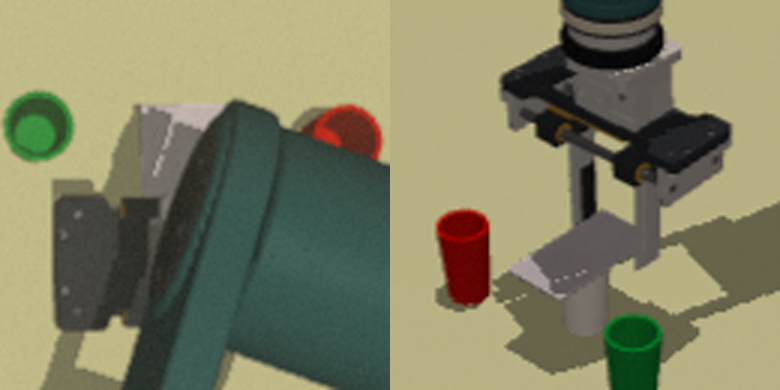

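The plate rests level on the beaker with about 4 N contact. I'll release slowly and retreat upward.

Emit:
servo_tool([
  [0,0,0,0,0.4],
  [0,0,0,0,0.38],
  [0,0,0,0,0.34],
  [0,0,0,0,0.3],
  [0,0,0,0,0.25],
  [0,0,0,0,0.2],
  [0,0,0,0,0.2],
  [0,0,0,0,0.2],
])

```text
time: 17.08
tool_pos: [0.5046, -0.1227, 0.0519]
ee_rot: [3.142, 0.0, -0.0]
wrist_force: [0.7, -0.1, 0.3]
width: 0.0751
finger_force: 0.0
```

Emit:
servo_tool([
  [0,0,-0.1,0,0.2],
  [0,0,-0.3,0,0.2],
  [0,0,-0.6,0,0.2],
  [0,0,-1,0,0.2],
  [0,0,-1.6,0,0.2],
  [0,0,-2.4,0,0.2],
  [0,0,-3.2,0,0.2],
  [0,0,-4,0,0.2],
  [0,0,-4.8,0,0.2],
  [0,0,-5,0,0.2],
])

```text
time: 17.92
tool_pos: [0.5066, -0.1234, 0.1824]
ee_rot: [3.139, -0.008, -0.0]
wrist_force: [0.1, 0.4, -0.1]
width: 0.0751
finger_force: 0.0
```

Emit:
servo_tool([
  [0,-1,0,0,0.2],
  [0,-2,0,0,0.2],
  [-1,-3.5,0,0,0.2],
  [-2,-5,0,0,0.2],
  [-3,-6.5,0,0,0.2],
  [-4,-8,0,0,0.2],
  [-4,-9,0,0,0.2],
  [-4,-9,0,0,0.2],
  [-4,-9,0,0,0.2],
])

```text
time: 18.67
tool_pos: [0.404, 0.1038, 0.1772]
ee_rot: [3.141, -0.001, 0.004]
wrist_force: [0.7, -0.2, 0.2]
width: 0.0751
finger_force: 0.0
```

```bash
python3 - <<'E'
from h import *
go(.5043,-.1219,.0528,0)
t=cam("top"); s=cam("scene")
cv2.imwrite("pics/c8.png",np.hstack([crop(t,270,190,400,320,3),crop(s,190,90,320,220,3)]))
E
```

```text
18.6667 [0.404  0.1038 0.1772] [ 3.1413e+00 -9.0000e-04  4.4000e-03] F [ 0.68 -0.23  0.2 ] w 0.0751
units [3.97 9.04 4.97 0.04]
```

View pics/c8.png

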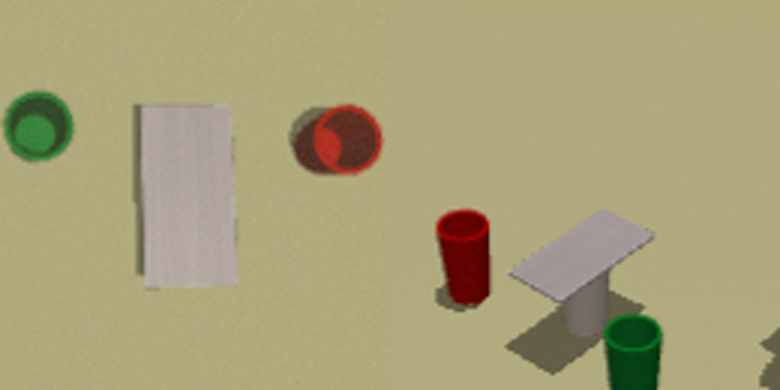

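The plate sits level on the beaker. Its centre is at pixel (332.5,255), which matches the mouth centre (332,255), and the neighbouring beakers haven't moved. Handing in.

```bash
python3 -c "
from bench import robot
print(robot.close_job())"
```

```text
the job is handed in; nothing more can be done
None
```

The plate is resting level on the white beaker, centred over the mouth to about 1 mm by camera; it was slid to a 39 mm overhang at about 6 N before lifting, nothing else was touched, and the job was handed in at about 19 s.

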